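# Box the sharpening stone and latch the lid

## Robot

A 6-joint arm with a two-finger parallel gripper is mounted at the origin on the work surface. World frame = base frame: x ahead of the robot, y to its left, z up, the work surface at z = 0. Lengths are in mm, angles in rad, forces in N, time in s.
With the tool pointing down it reaches from about 350 to 975 mm from the base axis. Payload 7.1 kg.
Tool frame: the origin (TCP) lies at the very end of the fingers, on their centre line; the grasp point (between the pads) lies 19 mm behind it; z points along the fingers, y is the line along which they close (so a half turn about z gives the same grasp; the last joint's range is limited). The gripper opens to 88 mm and grips with 3 to 60 N. Pads are 20 mm wide; open, the fingers measure 115 mm over their backs; the gripper's body (75 mm by 178 mm) begins 61 mm behind the grasp point.
Start: joints at [1.113, 0.423, 1.63, -0, 1.089, -0.019], TCP at [265.501, 565.786, 222.675] pointing down, gripper open.
Joint ranges: [-3, 3], [-0.9, 2.11], [0.09, 2.58], [-1.31, 4.45], [0.11, 2.69], [-2.54, 2.54]. Speed limits (rad/s): [2.39, 2.39, 3.01, 3.14, 3.14, 3.14].

## Interface

Orientations are given as a rotation vector (axis times angle).
In Python, from workcell import ctrl, optics gives the robot as it stands.
- The arm moves only by the shell command python3 -m jog 'ROWS'. ROWS is JSON, a list of rows, each a list of 7 numbers: the shift along the tool's x, y, z in units of 40 mm (1.0 is 40 mm), then the turn, a rotation vector about the tool's x, y, z in units of 6 degrees (1.0 is 6 degrees), then the opening, from 0 (shut) to 1 (fully open). A call has 1 to 20 rows; each row shifts and turns the commanded pose from where the row before left it, along the tool's axes as they then stand; what a row does not reach is not made up. A row lasts 1/10 s, in which the tool goes at most 50 mm and 8.59 degrees, less where a joint would pass 70% of its speed; a pose out of reach is approached as far as the arm can. A call is refused whole if a number of a shift passes 1 or a number of a turn 1, either way. A call with a gripper value outside its range is refused whole. The fingers move at their own pace and stop on an object; the grip force is fixed at half the most. Time passes only in rows, so rows that do not move let the fingers close. It gives the time, the measured TCP pose, the force, the opening and the grip force at its end, in the units of the state.
- ctrl.get_obs(): the state, without advancing time (a new reading comes with each control period).
- optics.get_image(name): name is "scene" or "top" or "wrist"; returns the picture (384x512x3 uint8, red, green, blue); there is no depth.
- optics.camera_model(name): a dict with "fov_y" (degrees; the focal length in pixels is half the picture's height over the tangent of half this angle, whatever the lens; pixels are square), "cx", "cy" (the principal point, pixels), "view" (4x4, takes a point from world to camera coordinates); the wrist camera has in their place "hand_eye" (4x4, takes a point from camera to tool coordinates, whose origin is the TCP and whose axes are the flange's). Camera axes: x right, y up, looking along -z (the intrinsics and any distortion apply to the point x, -y, -z); pixel columns grow to the right and rows downward; lengths in mm; the calibration is good to about 2 mm. The wrist camera is an equidistant fisheye: a pixel r from the principal point sees the ray r / f radians off the axis. A picture is of the moment at which its call begins: read the wrist's pose just before it. camera_model takes no time and is no camera call.
- ctrl.close_job(): hands the job in; it is judged then, once.
Trained networks look in the newest picture that a camera, given by its name, has taken for a name from the list of things; names that differ only in an ending like _2 or _b are one class to them, and where a whole thing is asked for, a point or a joint stands for the part that bears it (a point fixed in the world has none). Each returns a list of dicts, best first, with "conf" (0 to 1); they miss things now and then, are a little off and sometimes report something else, mostly with a low value. They report only what shows in the picture. A call takes as long as a camera call. They do not tell look-alikes from the thing itself.
- optics.masks_of(target, camera): "pixels" (384x512 bool, what is visible of it) and "extent" ([centre column, centre row, width, height] in pixels, round what is visible of it).
The state is a dict: "t": time; "qpos": joint angles; "qvel": joint speeds; "joint_torque": joint torques, N m; "ee_pos": TCP position; "orientation": TCP orientation; "ft_force": force on the tool from outside, world axes, zero at the start; "moment": the same for the moment, N m; "width": finger opening in mm; "grasp_force": force on a finger pad.
Only numpy, scipy, OpenCV 4.12 (cv2) and the standard library are available. Lean on these libraries where they do the work, as an engineer would, in place of code of your own. Each camera call takes 0.05 s, during which the arm holds its last target. There are 200 camera calls.

## Task

Take the tall terracotta-coloured sharpening stone out of the blue draining rack, lay it lengthwise, broad face down, on the sloping wooden rest and let go of it there, so that you can take it again across its middle. Then lay it flat in the recess of its wooden box, close the lid fully over it, and only then turn the brass turnbutton all the way across the lid's dark front lip to secure it. Leave the grey stone and the other things on the bench where they are.

Things in the scene. Friction and masses are not known exactly. Their poses are not given: they have to be found in the camera images.
- stone: terracotta-coloured sharpening stone, a plain block, about 0.4 kg. Origin at its centre; x along its 50 mm width, y along its 28 mm thickness, z along its 150 mm length. It starts standing on end in a rack slot, its top 158 mm above the bench. All faces and both ends are alike
- rack: blue plastic draining rack, fixed, 78 (x) x 128 (y) mm, walls 38 mm high. Origin at the centre of its underside. Two slots, centred at y = -35 and +35 mm, each 64 (x) x 36 (y) mm inside with its floor 8 mm above the bench; a stone's x axis is parallel to the rack's x
- rest: sloping wooden rest, fixed. Origin under its base plate (100 x 150 x 10 mm). A board 36 mm wide (x), 125 mm long, rises at 45 degrees toward -y. At its foot a dark toe ledge stands 12 mm above, square to the board; they meet at y = +50, z = 24 mm. The stone lying down the board, broad face on it, lower end at the ledge, has its centre at (0, +7, +87) mm and overhangs 7 mm each side
- box: wooden stone box, fixed, base 82 mm wide (x), y = -170 to +94 mm, 14 mm thick. Origin on its underside, below the centre of the recess. Recess 62 (x) x 164 (y) mm, 10 mm deep, floor 14 mm and rim 24 mm above the bench; a stone lying in it stands 18 mm proud of the rim. Lid hinged at the +y end, turnbutton at the -y end
- seat (a point): centre of the recess floor; a stone lying home has its centre 14 mm above it
- lid (a joint): hinge of the plywood lid, rad: 0 closed, 1.57 upright, up to 1.95. Stiff: it stays where left; about 3 N at its front moves it. The lid is a hollow cover, open side down, 82 mm wide, 194 mm long from the hinge, 30 mm high (walls and top 6 mm thick); closed, its top is 54 mm above the bench
- lid_hinge (a point): point on the lid's hinge axis, at (0, +94, +24) mm in the box frame, in the middle of the width. The axis is the box's x. Closed, the lid reaches from here toward the box's -y
- lid_lip (a point): middle of the upper face of the dark lip on the lid's free end, 205 mm from the hinge, moving with the lid. The lip is 50 mm wide, 10 mm thick and sticks out 22 mm; closed, its top is 34 mm above the bench and it reaches to y = -122 mm of the box
- turnbutton (a joint): angle of the brass turnbutton about its upright pivot, rad: 0 when it lies across the box (along the box's x, clear of the lid), positive anticlockwise from above, +1.57 (its stop) when it lies along the box's y with one end over the closed lip. It is stiff (about 3 N at its end) and stays where it is left
- button_pivot (a point): top of the turnbutton at its pivot, at (0, -143, +57) mm in the box frame. The turnbutton is a bar 76 mm long, 14 mm wide and 20 mm high, pivoted at its middle, between 37 and 57 mm above the bench
- grey_stone: grey stone 46 x 24 x 110 mm standing in the other rack slot; stays there. Origin at its centre, z along its length
- glue_bottle: yellow glue bottle, 60 mm diameter, 150 mm tall, stays. Origin under its centre
- scrap_block: spruce block 60 x 110 x 28 mm, stays. Origin under its centre
- brace_strip: spruce strip 14 x 170 x 12 mm, stays. Origin under its centre
- brace_strip2: spruce strip 14 x 150 x 12 mm, stays. Origin under its centre
- wood_disc: wooden disc, 90 mm diameter, 8 mm thick, stays. Origin under its centre
- spring_clamp: black and orange spring clamp, 115 mm long, 24 mm high, stays
Things that resemble listed ones, but are neither listed nor needed, are in the scene too. There is more than one size of the stone; the one meant has the size given above.

How it is judged (in metres and radians):
On the way, in this order (a step that is already met when the one before it is completed fails the run):
1. the stone lies lengthwise down the sloping rest, let go and still ((angle between stone's own z axis and vertical between 0.6 and 0.97 rad or angle between stone's own z axis and vertical between 2.17 and 2.54 rad) and angle between the x axis of stone and the x axis of rest, either way round below 0.15 rad and contact force between stone and rest above 0.5 N and contact force between the fingers and stone below 0.1 N and linear speed of stone below 0.02 m/s), for 0.2 s.
2. the stone lies flat in the recess of the box, let go (horizontal distance between stone and seat below 0.012 m and z of stone in the frame of seat between 0.01 and 0.018 m and angle between the z axis of stone and the y axis of box, either way round below 0.12 rad and angle between the y axis of stone and the z axis of box, either way round below 0.08 rad and contact force between the fingers and stone below 0.1 N), for 0.2 s.
3. the lid is fully closed over the stone (horizontal distance between stone and seat below 0.012 m and z of stone in the frame of seat between 0.01 and 0.018 m and angle between the z axis of stone and the y axis of box, either way round below 0.12 rad and angle between the y axis of stone and the z axis of box, either way round below 0.08 rad and value of joint lid below 0.05 rad), for 0.2 s.
4. the turnbutton is turned across the lip of the closed lid (value of joint lid below 0.05 rad and value of joint turnbutton above 1.38 rad), for 0.2 s.
At the end, for the whole second after the job is handed in: The stone lies flat and at rest in the recess (centre within 12 mm of the recess centre in plan, length within 0.12 rad of the box's), the lid is closed to within 0.05 rad and the turnbutton is past 1.38 rad (within about 0.19 rad of its stop), at rest over the lip (all of step 4 and horizontal distance between stone and seat below 0.012 m and z of stone in the frame of seat between 0.01 and 0.018 m and angle between the z axis of stone and the y axis of box, either way round below 0.12 rad and angle between the y axis of stone and the z axis of box, either way round below 0.08 rad and linear speed of stone below 0.01 m/s and velocity of joint turnbutton between -0.05 and 0.05 rad/s); the robot touches nothing.
It fails at once if a bystander (grey stone, bottle, block, strips, disc, clamp) is moved more than 30 mm (distance of any of grey_stone, glue_bottle, scrap_block, brace_strip, brace_strip2, wood_disc, spring_clamp from where it was at the start of the episode above 0.03 m).
It fails at once if the turnbutton is swung toward the lid (past 0.8 rad) while the lid is not closed (value of joint turnbutton above 0.8 rad and value of joint lid above 0.12 rad).
It also fails if it takes over 72 s, if anything falls off the work surface, if the arm or the gripper's body presses on something with over 40 N, if the wrist force passes 120 N, or if a joint passes its speed limit or range.

## Working session

There is one attempt and no reset: what is moved stays moved. The work goes in short steps, Python scripts to look and compute and a shell command to move; the robot and the scene stay as the last step left them, time stands still between calls to the robot, and variables do not carry over. Pictures are saved under pics/ and viewed, at most 12 in all, crops included, and the job is handed in when it is done.

```bash
mkdir -p pics; ls; python3 - <<'E'
from workcell import ctrl, optics
import cv2,numpy as np
o=ctrl.get_obs();print(o)
for n in("scene","top"):
    m=optics.camera_model(n);print(n,{k:(np.round(v,4).tolist()) for k,v in m.items()})
m=optics.camera_model("wrist");print({k:(np.round(v,4).tolist()) for k,v in m.items()})
a=optics.get_image("scene");b=optics.get_image("top")
cv2.imwrite("pics/s0.png",cv2.resize(a[...,::-1],(800,600)))
cv2.imwrite("pics/t0.png",cv2.resize(b[...,::-1],(800,600)))
for t in["stone","rack","rest","box","lid","lid_lip","turnbutton","grey_stone","glue_bottle","scrap_block","spring_clamp"]:
  for c in("scene","top"):
    print(t,c,[(round(d["conf"],2),np.round(d["extent"]).tolist()) for d in optics.masks_of(t,c)[:3]])
E
```

```text
pics
{'t': 0.0, 'qpos': array([ 1.11300687e+00,  4.23862181e-01,  1.63067503e+00, -3.78042039e-05,
        1.08860092e+00, -1.90322117e-02]), 'qvel': array([ 2.13393601e-05,  1.41310492e-03,  1.36480924e-03, -4.61158882e-04,
       -8.65809398e-04, -7.39948236e-04]), 'joint_torque': array([-1.73553963e-03, -5.44625509e+01, -2.73664248e+01,  6.42806897e-02,
        2.26630789e-02, -1.41022260e-04]), 'ee_pos': array([265.26911363, 565.30202659, 221.89425796]), 'orientation': array([-6.83583935e-01, -3.06597832e+00,  2.37112448e-03]), 'ft_force': array([-0.1417918 ,  0.09351199,  0.46201884]), 'moment': array([ 0.02824418, -0.00550337,  0.01341865]), 'grasp_force': 0.0, 'width': 87.9830127752818}
scene {'fov_y': 55.4738, 'cx': 251.0178, 'cy': 191.6259, 'view': [[0.77, 0.6381, -0.0039, -423.3379], [-0.4432, 0.5391, 0.7162, 163.9907], [0.4591, -0.5497, 0.6979, -1268.3799], [0.0, 0.0, 0.0, 1.0]]}
top {'fov_y': 46.3671, 'cx': 251.7507, 'cy': 191.1123, 'view': [[-0.0123, -0.9998, 0.0165, -2.5739], [0.993, -0.0103, 0.1176, -580.0089], [-0.1174, 0.0178, 0.9929, -1189.1548], [0.0, 0.0, 0.0, 1.0
[... 1027 characters left out ...]
2.0, 140.0, 45.0]), (0.24, [296.0, 124.0, 26.0, 29.0])]
turnbutton scene [(0.48, [320.0, 123.0, 38.0, 67.0]), (0.46, [264.0, 183.0, 22.0, 13.0])]
turnbutton top [(0.46, [216.0, 220.0, 8.0, 29.0])]
grey_stone scene []
grey_stone top [(0.95, [372.0, 216.0, 22.0, 24.0])]
glue_bottle scene [(0.7, [292.0, 282.0, 25.0, 53.0]), (0.34, [160.0, 288.0, 65.0, 54.0])]
glue_bottle top [(0.97, [296.0, 122.0, 24.0, 29.0])]
scrap_block scene [(0.95, [136.0, 238.0, 45.0, 38.0])]
scrap_block top [(0.83, [340.0, 272.0, 47.0, 33.0])]
spring_clamp scene [(0.63, [332.0, 246.0, 29.0, 34.0]), (0.28, [208.0, 184.0, 47.0, 26.0])]
spring_clamp top [(0.7, [341.0, 271.0, 50.0, 31.0]), (0.64, [226.0, 129.0, 43.0, 28.0])]
```

View pics/s0.png

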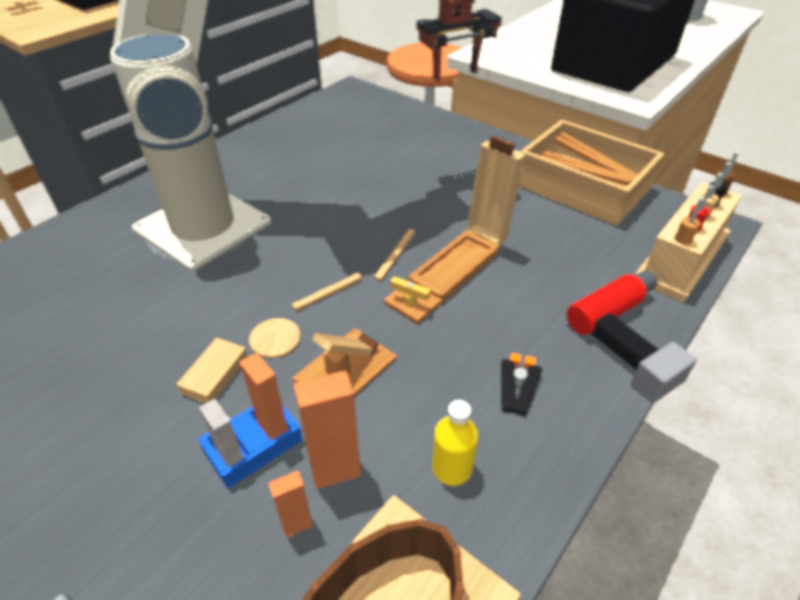

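View pics/t0.png

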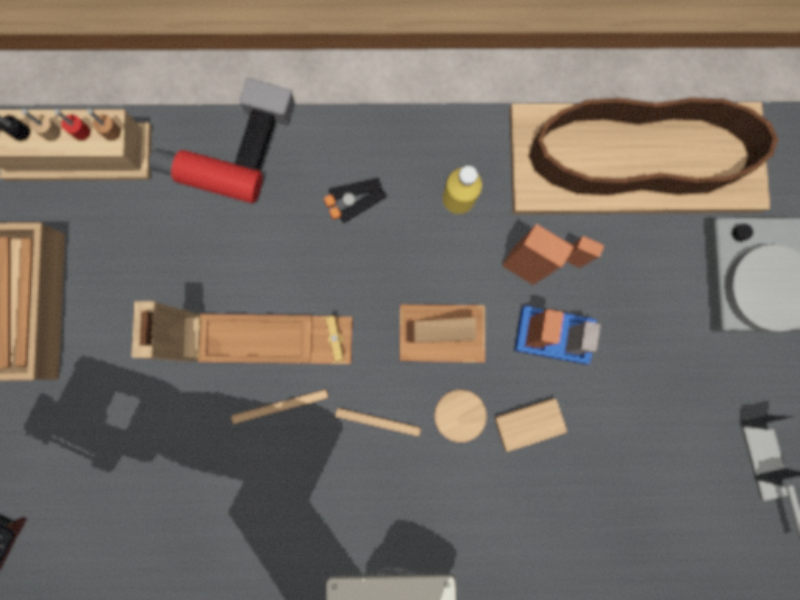

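The scene view (800x600) shows the rack at (250,440) with the tall stone in its near‑right slot. The rest is at (345,360), the box with its upright lid at (450,250), and the button at (410,290). In the top view the stone's top is at (547,328), the rest at (442,333), the recess at (258,338) and the button at (335,338). The stones at (538,255) and (587,250) are look-alikes.

```bash
cat > h.py <<'E'
from workcell import ctrl, optics
import cv2,numpy as np
from scipy.optimize import minimize
from scipy.spatial.transform import Rotation as R
def proj(P,cam):
    m=optics.camera_model(cam);f=192/np.tan(np.radians(m["fov_y"])/2);P=np.atleast_2d(P)
    if cam=="wrist":
        o=ctrl.get_obs();r=R.from_rotvec(o["orientation"]);Pt=r.inv().apply(P-o["ee_pos"])
        H=np.linalg.inv(m["hand_eye"]);C=Pt@H[:3,:3].T+H[:3,3];a=C*[1,-1,-1]
        rr=np.hypot(a[:,0],a[:,1])+1e-9;th=np.arctan2(rr,a[:,2])
        return a[:,:2]/rr[:,None]*(f*th)[:,None]+[m["cx"],m["cy"]]
    V=m["view"];C=P@V[:3,:3].T+V[:3,3];a=C*[1,-1,-1]
    return a[:,:2]/a[:,2:]*f+[m["cx"],m["cy"]]
def B(x0,x1,y0,y1,z0,z1): return np.array([[x,y,z] for x in(x0,x1) for y in(y0,y1) for z in(z0,z1)],float)
def world(P,p): c,s=np.cos(p[2]),np.sin(p[2]); return P@np.array([[c,s,0],[-s,c,0],[0,0,1]])+[p[0],p[1],0]
def render(parts,p,cam,k=4):
    im=np.zeros((384*k,512*k),np.uint8)
    for P in parts:
        q=cv2.convexHull(((proj(world(P,p),cam)+.5)*k-.5).astype(np.float32))
        cv2.fillConvexPoly(im,np.round(q*16).astype(np.int32),1,shift=4)
    return im>0
def fit(parts,p0,data,k=4):
    """data: list of (cam, mask, ignore or None)"""
    D=[(c,cv2.resize(m.astype(np.uint8),None,fx=k,fy=k,interpolation=0)>0,None if g is None else cv2.resize(g.astype(np.uint8),None,fx=k,fy=k,interpolation=0)>0) for c,m,g in data]
    def cost(v):
        p=[v[0],v[1],v[2]/100];t=0
        for c,m,g in D:
            r=render(parts,p,c,k)
            if g is not None: r=r&~g;m=m&~g
            t+=1-(r&m).sum()/max(1,(r|m).sum())
        return t/len(D)
    v=np.array([p0[0],p0[1],p0[2]*100])
    for s in(15,5):
        o=minimize(cost,v,method="Nelder-Mead",options=dict(initial_simplex=np.vstack([v]+[v+s*np.eye(3)[i] for i in range(3)]),xatol=.05,fatol=1e-5,maxiter=120));v=o.x
    return np.array([v[0],v[1],v[2]/100]),o.fun
def delta(target,down_R=None):
    o=ctrl.get_obs();r=R.from_rotvec(o["orientation"])
    d=r.inv().apply(np.array(target)-o["ee_pos"])/40
    w=(r.inv()*down_R).as_rotvec(degrees=True)/6 if down_R is not None else None
    return np.round(d,2),None if w is None else np.round(w,2)
def tool(z,y): # rotation from tool z and y directions
    z=np.array(z,float);z/=np.linalg.norm(z);y=np.array(y,float);y-=z*(y@z);y/=np.linalg.norm(y)
    return R.from_matrix(np.column_stack([np.cross(y,z),y,z]))
L=np.sqrt(.5)
rack=[B(-39,39,-64,64,0,38)]
bd=np.array([[x,50-L*a-L*b*0-L*b,24+L*a-L*b] for x in(-18,18) for a in(0,125) for b in(0,8)])
rest=[B(-50,50,-75,75,0,10),bd]
box=[B(-41,41,-170,94,0,14),B(-41,41,-90,94,14,24)]
E
cat > m.py <<'E'
from h import *
optics.get_image("top");T={};S={}
for n in["rack","rest","box","lid","stone","grey_stone","turnbutton"]:
    T[n]=optics.masks_of(n,"top")
optics.get_image("scene")
for n in["rack","rest","box","lid","stone"]: S[n]=optics.masks_of(n,"scene")
def pick(l,c): return min(l,key=lambda d:np.hypot(*(np.array(d["extent"][:2])-c)))
for l in T["stone"]: print("stoneT",np.round(l["extent"]),round(l["conf"],2))
for l in S["stone"]: print("stoneS",np.round(l["extent"]),round(l["conf"],2))
st=pick(T["stone"],(349,207))["pixels"];gr=T["grey_stone"][0]["pixels"];rk=pick(T["rack"],(356,214))["pixels"]
for sg in(1,):
  for name,pts in(("rack+",rack+[B(-25,25,21,49,8,158),B(-23,23,-47,-23,8,118)]),):
    print(name,fit(pts,[500,-270,-.13],[("top",st|gr|rk,None)]))
print("stone-alone",fit([B(-25,25,-14,14,8,158)],[505,-240,-.13],[("top",st,None)]))
rm=pick(T["rest"],(280,213))["pixels"]
for y in(0,np.pi): print("rest",fit(rest,[500,-75,y],[("top",rm,None)]))
bm=pick(T["box"],(155,213))["pixels"];ld=pick(T["lid"],(106,214))["pixels"];tb=pick(T["turnbutton"],(216,217))["pixels"]
ign=cv2.dilate((ld|tb).astype(np.uint8),np.ones((3,3)))>0
print("box",fit(box,[500,240,0],[("top",bm,ign)]))
print("button",fit([B(-38,38,-7,7,37,57)],[500,110,.2],[("top",tb,None)]))
for n in S: print(n,[(round(d["conf"],2),np.round(d["extent"]).tolist()) for d in S[n]])
im=optics.get_image("scene")
cv2.imwrite("pics/s1.png",cv2.resize(im[130:330,100:350,::-1],(750,600),interpolation=cv2.INTER_CUBIC))
E
python3 m.py
```

```text
stoneT [346. 162.  43.  38.] 0.83
stoneT [347. 210.  30.  21.] 0.77
stoneT [372. 164.  20.  19.] 0.62
stoneS [186. 324.  27.  38.] 0.96
stoneS [172. 254.  30.  54.] 0.85
stoneS [208. 275.  45.  77.] 0.62
rack+ (array([ 5.13452577e+02, -2.91271695e+02, -1.93372676e-01]), np.float64(0.06069364161849711))
stone-alone (array([ 5.17874084e+02, -2.55149920e+02, -1.75744495e-01]), np.float64(0.08899016550731587))
rest (array([ 5.20252161e+02, -9.45807371e+01, -1.19604234e-02]), np.float64(0.02788203753351204))
rest (array([520.25216125, -94.58073709,   3.12963223]), np.float64(0.02788203753351204))
box (array([ 5.13952049e+02,  2.39920561e+02, -2.74131516e-02]), np.float64(0.027915746872700486))
button (array([5.10237336e+02, 9.47528069e+01, 2.02886762e-01]), np.float64(0.1534850126399422))
rack [(0.72, [160.0, 286.0, 64.0, 53.0])]
rest [(0.76, [220.0, 230.0, 65.0, 40.0])]
box [(0.83, [292.0, 146.0, 89.0, 117.0])]
lid [(0.8, [320.0, 122.0, 37.0, 72.0])]
stone [(0.96, [186.0, 324.0, 27.0, 38.0]), (0.85, [172.0, 254.0, 30.0, 54.0]), (0.62, [208.0, 275.0, 45.0, 77.0])]
```

View pics/s1.png

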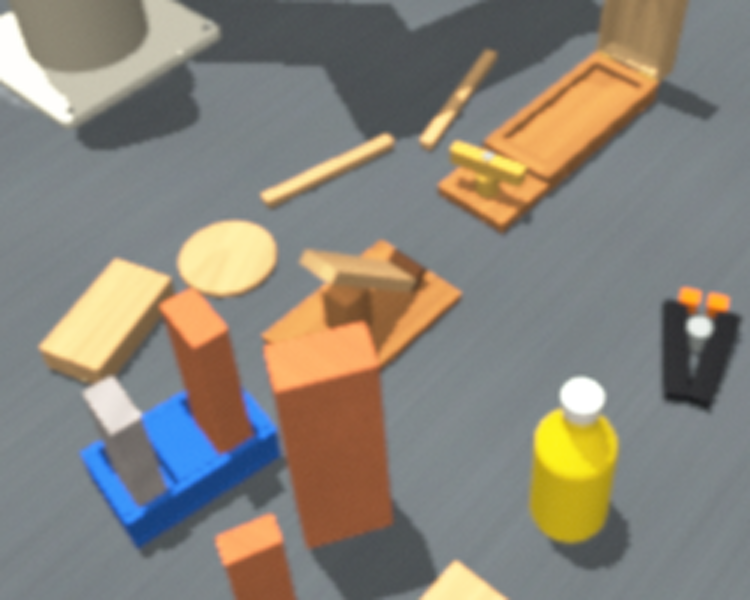

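The crop shows the rest's dark ledge at about (405,265), on the +y end, so the board rises toward -y and the rest's yaw is about 0. The big look-alike at (330,440) stands near the grasp, so I'll measure it before moving.

```bash
cat > m2.py <<'E'
from h import *
def pick(l,c): return min(l,key=lambda d:np.hypot(*(np.array(d["extent"][:2])-c)))
optics.get_image("top");t=optics.masks_of("stone","top")
optics.get_image("scene");s=optics.masks_of("stone","scene")
tm=pick(t,(346,162))["pixels"];sm=pick(s,(208,275))["pixels"]
for k in(1.1,1.2,1.3,1.4,1.5):
  print("big",k,fit([B(-25*k,25*k,-14*k,14*k,0,150*k)],[600,-245,-.7],[("top",tm,None),("scene",sm,None)],3), fit([B(-25*k,25*k,-14*k,14*k,0,150*k)],[600,-245,.8],[("top",tm,None),("scene",sm,None)],3))
tm=pick(t,(347,210))["pixels"];sm=pick(s,(171,254))["pixels"]
print("stone",fit([B(-25,25,-14,14,8,158)],[518,-255,-.17],[("top",tm,None)]))
p,_=fit([B(-25,25,-14,14,8,158)],[518,-255,-.17],[("top",tm,None),("scene",sm,None)]);print(p,_)
for tgt in([p[0],p[1],230],):
  print(delta(tgt,tool([0,0,-1],[np.cos(p[2]),np.sin(p[2]),0])),delta(tgt,tool([0,0,-1],[-np.cos(p[2]),-np.sin(p[2]),0])))
print(R.from_rotvec(ctrl.get_obs()["orientation"]).as_matrix().round(2))
E
python3 m2.py
```

```text
big 1.1 (array([ 642.20545312, -242.15722098,   -1.90629991]), np.float64(0.3231581031453595)) (array([ 6.42321991e+02, -2.42146861e+02,  2.93717210e-01]), np.float64(0.3280896933798126))
big 1.2 (array([ 641.03650146, -241.5777924 ,   -1.99730595]), np.float64(0.1948016596018987)) (array([ 642.8243993 , -240.94590034,    0.70227604]), np.float64(0.21831525346021152))
big 1.3 (array([ 640.57108987, -242.19127599,    1.00481763]), np.float64(0.07799935728734142)) (array([ 641.03515112, -242.60943883,    0.9858665 ]), np.float64(0.07835374157173863))Traceback (most recent call last):
  File "m2.py", line 7, in <module>
    print("big",k,fit([B(-25*k,25*k,-14*k,14*k,0,150*k)],[600,-245,-.7],[("top",tm,None),("scene",sm,None)],3), fit([B(-25*k,25*k,-14*k,14*k,0,150*k)],[600,-245,.8],[("top",tm,None),("scene",sm,None)],3))
                                                                                                                ~~~^^^^^^^^^^^^^^^^^^^^^^^^^^^^^^^^^^^^^^^^^^^^^^^^^^^^^^^^^^^^^^^^^^^^^^^^^^^^^^^^^^^^^^^^
  File "h.py", line 34, in fit
    o=minimize(cost,v,method="Nelder-Mead",options=dict(initial_simplex=np.vstack([v]+[v+s*np.eye(3)[i] for i in range(3)]),xatol=.05,fatol=1e-5,maxiter=120));v=o.x
    res = _minimize_neldermead(fun, x0, args, callback, bounds=bounds,
                               **options)
    fsim[j] = func(sim[j])
              ~~~~^^^^^^^^
    fx = function(np.copy(x), *(wrapper_args + args))
  File "h.py", line 28, in cost
    r=render(parts,p,c,k)
  File "h.py", line 19, in render
    q=cv2.convexHull(((proj(world(P,p),cam)+.5)*k-.5).astype(np.float32))
                       ~~~~^^^^^^^^^^^^^^^^
  File "h.py", line 6, in proj
    m=optics.camera_model(cam);f=192/np.tan(np.radians(m["fov_y"])/2);P=np.atleast_2d(P)
ValueError: time passes only in moves, steps and waits
```

```bash
sed -i 's/^def proj/M={c:optics.camera_model(c) for c in("scene","top","wrist")}\ndef proj/; s/    m=optics.camera_model(cam);/    m=M[cam];/' h.py; sed -i 's/(1.1,1.2,1.3,1.4,1.5)/(1.3,1.35,1.4)/' m2.py; python3 m2.py
```

```text
big 1.3 (array([ 641.49943716, -242.67297862,   -2.0977057 ]), np.float64(0.0626662321058164)) (array([ 641.1197474 , -242.04673345,    1.04912008]), np.float64(0.06336388271575871))
big 1.35 (array([ 641.00023234, -242.54988461,    0.97755236]), np.float64(0.05276615612821184)) (array([ 641.11304846, -242.54837175,    0.9813636 ]), np.float64(0.05346146283374653))
big 1.4 (array([ 6.40718995e+02, -2.42496448e+02, -2.87235431e-02]), np.float64(0.22149780276673042)) (array([ 641.29711264, -242.30366421,    0.94934966]), np.float64(0.09936611931093525))
stone (array([ 5.18603381e+02, -2.55222451e+02, -2.72201596e-01]), np.float64(0.07082690710641837))
[ 5.18791218e+02 -2.54126427e+02 -2.06899328e-01] 0.08375390912340708
(array([-14.44, -15.86,  -0.18]), array([-0.  ,  0.  , 12.79])) (array([-14.44, -15.86,  -0.18]), array([ -0.  ,  -0.  , -17.21]))
[[-0.91  0.42 -0.  ]
 [ 0.42  0.91 -0.  ]
 [-0.   -0.   -1.  ]]
```

```bash
python3 -m jog '[[0,0,-1,0,0,0,1],[0,0,-0.5,0,0,0,1],[-0.72,-0.79,0,0,0,0,1],[-0.72,-0.79,0,0,0,0,1],[-0.72,-0.79,0,0,0,0,1],[-0.72,-0.79,0,0,0,0,1],[-0.72,-0.79,0,0,0,0,1],[-0.72,-0.79,0,0,0,0,1],[-0.72,-0.79,0,0,0,0,1],[-0.72,-0.79,0,0,0,0,1],[-0.72,-0.79,0,0,0,0,1],[-0.72,-0.79,0,0,0,0,1],[-0.72,-0.79,0,0,0,0,1],[-0.72,-0.79,0,0,0,0,1],[-0.72,-0.79,0,0,0,0,1],[-0.72,-0.79,0,0,0,0,1],[-0.72,-0.79,0,0,0,0,1],[-0.72,-0.79,0,0,0,0,1]]'
python3 -m jog '[[-0.72,-0.79,0,0,0,0,1],[-0.72,-0.79,0,0,0,0,1],[-0.72,-0.79,0,0,0,0,1],[0,0,0,0,0,1,1],[0,0,0,0,0,1,1],[0,0,0,0,0,1,1],[0,0,0,0,0,1,1],[0,0,0,0,0,1,1],[0,0,0,0,0,1,1],[0,0,0,0,0,1,1],[0,0,0,0,0,1,1],[0,0,0,0,0,1,1],[0,0,0,0,0,1,1],[0,0,0,0,0,1,1],[0,0,0,0,0,1,1],[0,0,0,0,0,0.6,1],[0,0,0,0,0,0,1]]'
cat > look.py <<'E'
import sys
from h import *
def wrist(name,view=True):
    o=ctrl.get_obs();im=optics.get_image("wrist")
    if view: cv2.imwrite(f"pics/{name}.png",cv2.resize(im[...,::-1],(800,600)))
    return im
if __name__=="__main__":
    wrist(sys.argv[1]);print(ctrl.get_obs()["qpos"].round(2))
    for n in sys.argv[2:]:
        print(n,[(round(d["conf"],2),np.round(d["extent"]).tolist()) for d in optics.masks_of(n,"wrist")[:4]])
E
python3 look.py w1 stone rack grey_stone
```

```text
t: 4.15
ee_pos: [468.1, -89.6, 283.0]
orientation: [0.684, 3.066, 0.0]
ft_force: [0.2, 0.5, -0.3]
width: 87.7
grasp_force: 0.0
t: 5.85
ee_pos: [505.8, -210.2, 282.7]
orientation: [2.42, 2.003, 0.0]
ft_force: [-0.5, -0.2, -0.2]
width: 87.8
grasp_force: 0.0
[-0.42  0.24  1.74 -0.    1.16 -0.23]
stone [(0.79, [378.0, 240.0, 44.0, 47.0]), (0.69, [381.0, 195.0, 107.0, 98.0]), (0.59, [280.0, 214.0, 46.0, 50.0])]
rack [(0.62, [277.0, 215.0, 55.0, 90.0])]
grey_stone [(0.92, [281.0, 256.0, 36.0, 37.0])]
```

View pics/w1.png

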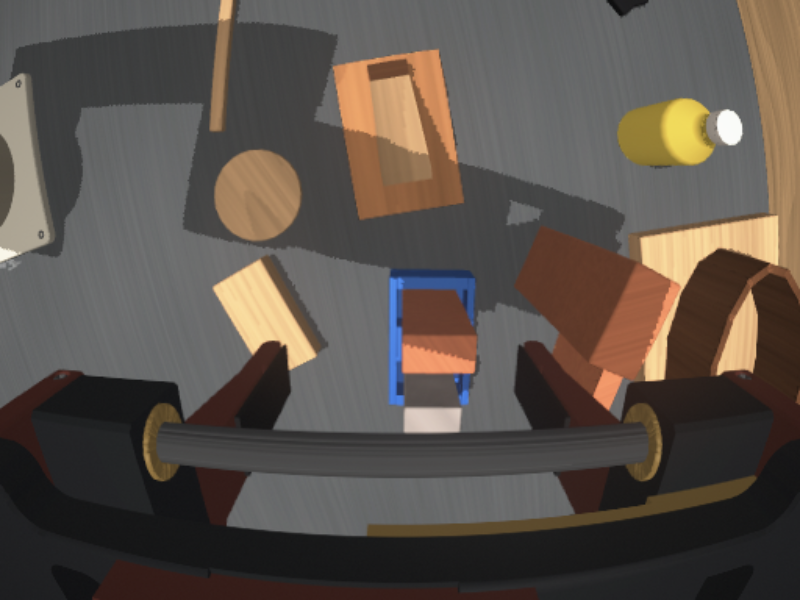

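The wrist view shows the stone's top at about (438,355), roughly square to the tool, with the grey stone below it at (432,415). The big block is close at (600,300).

```bash
sed -i 's/        o=ctrl.get_obs();r=R.from/        o=O;r=R.from/; s/^def proj/O=ctrl.get_obs()\ndef proj/' h.py
cat > m3.py <<'E'
from h import *
def pick(l,c): return min(l,key=lambda d:np.hypot(*(np.array(d["extent"][:2])-c)))
optics.get_image("wrist");w=optics.masks_of("stone","wrist");r=optics.masks_of("rest","wrist")
w0=pick(w,(280,214))["pixels"]
P=[B(-25,25,-14,14,8,158)]
print("stone wrist",fit(P,[518,-255,-.2],[("wrist",w0,None)]))
if r: print("rest wrist",np.round(r[0]["extent"]),fit(rest,[520,-95,-.01],[("wrist",r[0]["pixels"],None)]))
optics.get_image("top");t=pick(optics.masks_of("stone","top"),(349,208));print(np.round(t["extent"]))
p=fit(P,[518,-255,-.2],[("wrist",w0,None),("top",t["pixels"],None)]);print(p);p=p[0]
print(delta([p[0],p[1],130],tool([0,0,-1],[np.cos(p[2]),np.sin(p[2]),0])))
E
python3 m3.py
```

```text
stone wrist (array([ 5.21700418e+02, -2.57461040e+02, -1.92855151e-01]), np.float64(0.09838551859099809))
rest wrist [259.  88.  85. 110.] (array([ 5.23579756e+02, -9.68220426e+01, -2.56694441e-02]), np.float64(0.01947096403703974))
[338. 209.   7.  12.]
(array([ 5.21742690e+02, -2.57192185e+02, -1.94304395e-01]), np.float64(0.5285093020602707))
(array([-1.08,  0.61,  3.82]), array([0.  , 0.  , 0.07]))
```

```bash
python3 -m jog '[[-0.5,0.3,0,0,0,0,1],[-0.55,0.3,0,0,0,0,1],[0,0,0.9,0,0,0,1],[0,0,0.9,0,0,0,1],[0,0,0.9,0,0,0,1],[0,0,0.7,0,0,0,1],[0,0,0.4,0,0,0,1],[0,0,0,0,0,0,1],[0,0,0,0,0,0,0],[0,0,0,0,0,0,0],[0,0,0,0,0,0,0],[0,0,0,0,0,0,0],[0,0,0,0,0,0,0],[0,0,0,0,0,0,0]]'
```

```text
t: 7.7
ee_pos: [521.9, -256.1, 131.3]
orientation: [2.419, 2.003, 0.001]
ft_force: [-0.9, 0.5, 3.5]
width: 50.1
grasp_force: 29.9
```

```bash
python3 -m jog '[[0,0,-0.3,0,0,0,0],[0,0,-0.6,0,0,0,0],[0,0,-0.9,0,0,0,0],[0,0,-0.9,0,0,0,0],[0,0,-0.9,0,0,0,0],[0,0,-0.5,0,0,0,0],[0,0,-0.2,0,0,0,0],[0,0,0,0,0,0,0]]'
cat > g.py <<'E'
from h import *
rp=np.array([522,-95.7,-.018])
def rw(P,zfree=True): return world(np.array([P],float),rp)[0]
s=np.sin(rp[2]);c=np.cos(rp[2])
up=world(np.array([[0,-L,L]]),[0,0,rp[2]])[0];n=world(np.array([[0,L,L]]),[0,0,rp[2]])[0]
C=rw([0,7,87])
Tz=tool(-up,[c,s,0])      # gripper along stone
Tn=tool(-n,[c,s,0])       # gripper square to board
E
python3 - <<'E'
from g import *
o=ctrl.get_obs();print(o["ee_pos"],o["grasp_force"])
pre=C+48*up+60*n+15*up
print(pre,delta(pre),"rot",delta(pre,Tz)[1]); print("yaw only",delta(pre,tool([0,0,-1],[c,s,0])))
E
```

```text
t: 8.5
ee_pos: [521.5, -255.9, 303.4]
orientation: [2.419, 2.003, 0.001]
ft_force: [0.5, 0.1, -4.7]
width: 49.8
grasp_force: 29.9
[ 521.48302758 -255.94223118  303.36710794] 29.93315577507019
[522.08781149 -90.82211067 173.97413409] (array([ 4.06, -0.76,  3.23]), None) rot [ 0.64  7.49 -1.53]
yaw only (array([ 4.06, -0.76,  3.23]), array([ 0.01,  0.  , -1.62]))
```

```bash
python3 -m jog '[[0,0,0,0,0,-0.8,0],[0,0,0,0,0,-0.8,0],[0,0,0,0,0.3,0,0],[0,0,0,0,0.6,0,0],[0,0,0,0,0.8,0,0],[0,0,0,0,0.8,0,0],[0,0,0,0,0.8,0,0],[0,0,0,0,0.8,0,0],[0,0,0,0,0.8,0,0],[0,0,0,0,0.8,0,0],[0,0,0,0,0.8,0,0],[0,0,0,0,0.6,0,0],[0,0,0,0,0.4,0,0],[0,0,0,0,0,0,0]]'
python3 - <<'E'
from g import *
o=ctrl.get_obs();print(o["qpos"].round(2))
pre=C+48*up+60*n+15*up
print(pre,delta(pre,Tz),delta(C+48*up+10*n+6*up))
im=optics.get_image("scene");cv2.imwrite("pics/s2.png",cv2.resize(im[80:320,80:400,::-1],(800,600)))
E
```

```text
t: 9.9
ee_pos: [521.1, -256.7, 300.6]
orientation: [-1.781, -1.74, -0.737]
ft_force: [-0.1, -0.2, -5.4]
width: 49.8
grasp_force: 29.9
[-0.76  0.55  1.45  0.56  1.71 -0.82]
[522.08781149 -90.82211067 173.97413409] (array([ 0.68, -0.06,  5.17]), array([ 0.01, -0.02, -0.05])) (array([-0.57, -0.05,  5.4 ]), None)
```

View pics/s2.png

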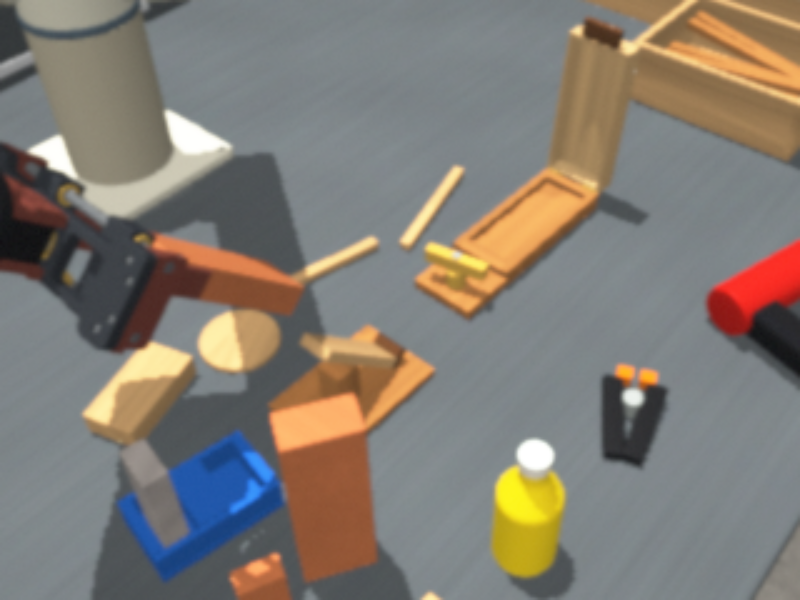

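The stone is held at 45°, in line with the tool at (240,270), with no slip. Next I move it down over the board.

```bash
python3 -m jog '[[0.34,-0.03,0.6,0,0,0,0],[0.34,-0.03,0.9,0,0,0,0],[0,0,0.9,0,0,0,0],[0,0,0.9,0,0,0,0],[0,0,0.9,0,0,0,0],[0,0,0.6,0,0,0,0],[0,0,0.3,0,0,0,0],[-0.4,0,0.1,0,0,0,0],[-0.4,0,0.1,0,0,0,0],[-0.25,0,0,0,0,0,0],[0,0,0,0,0,0,0]]'
python3 - <<'E'
from g import *
print(delta(C+48*up,Tz))
im=optics.get_image("scene");cv2.imwrite("pics/s3.png",cv2.resize(im[160:280,150:310,::-1],(800,600)))
E
```

```text
t: 11.05
ee_pos: [522.0, -118.3, 141.3]
orientation: [-1.782, -1.743, -0.737]
ft_force: [-0.0, 0.3, -5.0]
width: 49.9
grasp_force: 30.0
(array([-0.44, -0.01,  0.28]), array([ 0.02,  0.  , -0.03]))
```

View pics/s3.png

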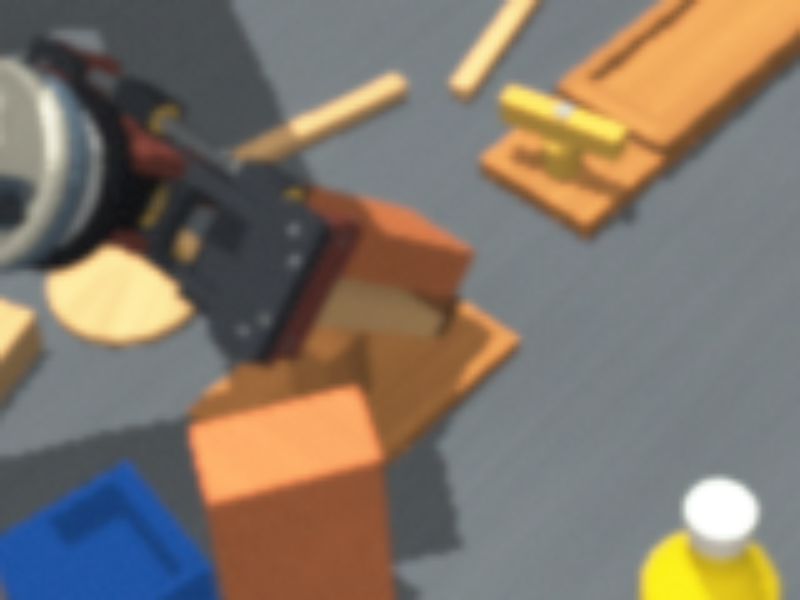

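The stone hangs just above the board at about (400,240), clear of the ledge. I lower it in small steps until it touches.

```bash
python3 -m jog '[[-0.2,0,0.1,0,0,0,0],[-0.1,0,0,0,0,0,0],[0,0,0,0,0,0,0]]'; python3 -m jog '[[-0.07,0,0,0,0,0,0],[0,0,0,0,0,0,0]]'; python3 -m jog '[[-0.05,0,0,0,0,0,0],[0,0,0,0,0,0,0]]'
```

```text
t: 11.4
ee_pos: [521.7, -122.4, 130.6]
orientation: [-1.78, -1.744, -0.737]
ft_force: [0.4, -0.0, -5.1]
width: 49.9
grasp_force: 30.0
t: 11.6
ee_pos: [521.8, -124.3, 129.0]
orientation: [-1.78, -1.745, -0.737]
ft_force: [0.9, 0.4, -5.4]
width: 49.9
grasp_force: 30.0
t: 11.8
ee_pos: [521.8, -125.2, 128.1]
orientation: [-1.779, -1.744, -0.738]
ft_force: [0.8, -0.1, -2.8]
width: 49.8
grasp_force: 30.0
```

```bash
python3 -m jog '[[-0.03,0,0.08,0,0,0,0],[0,0,0.05,0,0,0,0],[0,0,0,0,0,0,0]]'; python3 -m jog '[[0,0,0,0,0,0,0.75],[0,0,0,0,0,0,0.75],[0,0,0,0,0,0,0.75],[0,0,0,0,0,0,0.75],[0,0,0,0,0,0,0.75],[0,0,0,0,0,0,0.75],[0,0,0,0,0,0,0.75]]'
python3 - <<'E'
from h import *
im=optics.get_image("scene");cv2.imwrite("pics/s4.png",cv2.resize(im[160:280,150:310,::-1],(800,600)))
E
```

```text
t: 12.1
ee_pos: [521.8, -122.0, 123.1]
orientation: [-1.779, -1.744, -0.738]
ft_force: [1.1, 3.4, -2.5]
width: 49.9
grasp_force: 30.0
t: 12.8
ee_pos: [521.8, -122.8, 123.1]
orientation: [-1.78, -1.745, -0.737]
ft_force: [-0.5, 0.6, 0.4]
width: 66.2
grasp_force: 0.0
```

View pics/s4.png

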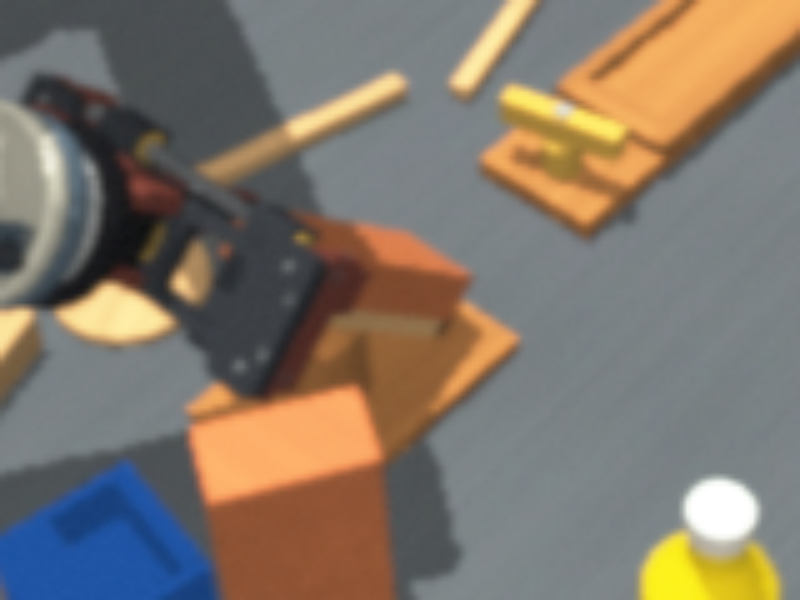

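The stone lies flat on the board at (380,265), lower end at the ledge and released. I back the gripper off up the slope, lift, and swing to the other 45° tilt.

```bash
python3 -m jog '[[0,0,-0.3,0,0,0,0.8],[0,0,-0.8,0,0,0,0.9],[0,0,-1,0,0,0,1],[0,0,-1,0,0,0,1],[0.5,0,-0.7,0,0,0,1],[0.9,0,0,0,-0.5,0,1],[0.9,0,0,0,-1,0,1],[0.9,0,0,0,-1,0,1],[0.8,0,-0.4,0,-1,0,1],[0.7,0,-0.5,0,-1,0,1],[0.7,0,-0.5,0,-1,0,1],[0.7,0,0,0,-1,0,1],[0.7,0,0,0,-1,0,1],[0.7,0,0,0,-1,0,1],[0.5,0,0,0,-1,0,1],[0,0,0,0,-1,0,1],[0,0,0,0,-1,0,1],[0,0,0,0,-1,0,1],[0,0,0,0,0,0,1]]'
python3 - <<'E'
from g import *
print(ctrl.get_obs()["qpos"].round(2),delta(C+120*n,Tn))
E
```

```text
t: 14.75
ee_pos: [524.4, 27.3, 408.4]
orientation: [1.945, 1.912, -0.525]
ft_force: [0.3, 0.3, -0.1]
width: 87.5
grasp_force: 0.0
[ 0.31  0.19  1.62 -0.49  1.53  0.4 ] (array([2.29, 0.01, 5.51]), array([-0.02, -2.48,  0.01]))
```

```bash
python3 -m jog '[[0,0,0,0,-0.9,0,1],[0,0,0,0,-0.9,0,1],[0,0,0,0,-0.68,0,1],[0,0,0.8,0,0,0,1],[0,0,0.8,0,0,0,1],[0,0,0.8,0,0,0,1],[0,0,0,0,0,0,1]]'
cat > m4.py <<'E'
from g import *
print(ctrl.get_obs()["qpos"].round(2),delta(C+120*n,Tn))
im=optics.get_image("wrist");cv2.imwrite("pics/w2.png",cv2.resize(im[...,::-1],(800,600)))
w=optics.masks_of("stone","wrist")
for d in w: print(round(d["conf"],2),np.round(d["extent"]))
a=np.array([[x,y,z] for x in(-25,25) for y in(-14,14) for z in(-75,75)],float)
blk=np.c_[a[:,0],L*a[:,1]-L*a[:,2],L*a[:,1]+L*a[:,2]+87]  # tilted block, origin at centre plan
c=proj(C,"wrist")[0];print("pred",c)
d=min(w,key=lambda d:np.hypot(*(np.array(d["extent"][:2])-c)))
p=fit([blk],[C[0],C[1],rp[2]],[("wrist",d["pixels"],None)]);print(C,p)
E
python3 m4.py
```

```text
t: 15.45
ee_pos: [521.4, -44.6, 339.3]
orientation: [1.786, 1.746, -0.742]
ft_force: [-0.2, -0.5, 0.0]
width: 88.0
grasp_force: 0.0
[ 0.3   0.29  1.76 -0.74  1.44  0.55] (array([3.67, 0.05, 2.25]), array([-0.08, -0.03, -0.01]))
0.73 [339. 147.  61. 118.]
0.64 [260.  59.  44. 112.]
pred [259.59790045  54.49257969]
[522.1259932  -88.70113397  87.        ] (array([ 5.22190099e+02, -8.95545096e+01, -2.16444571e-02]), np.float64(0.020848550083932382))
```

View pics/w2.png

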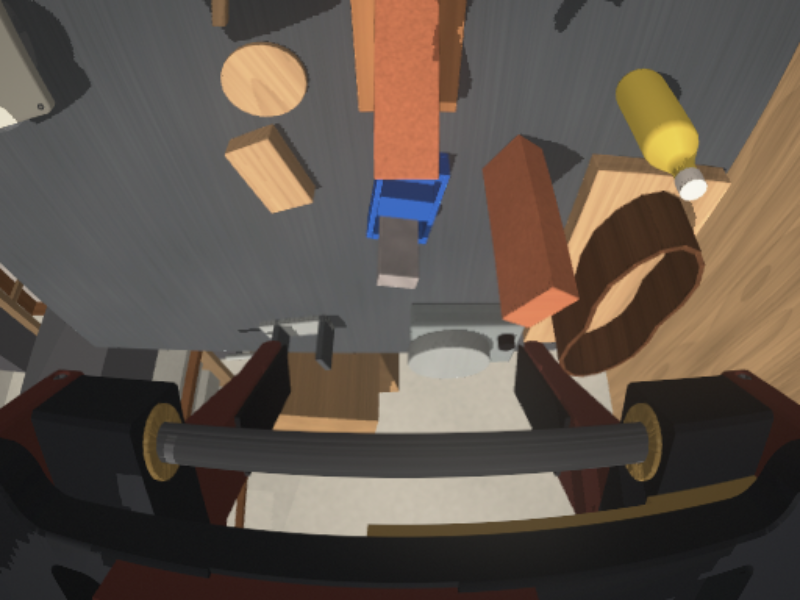

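The stone on the rest is at (405,90) in this view, exactly where predicted; the fit agrees within 1 mm.

```bash
python3 -m jog '[[0.9,0,0.2,0,0,0,1],[0.9,0,0.3,0,0,0,1],[0.9,0,0.3,0,0,0,1],[0.6,0,0.5,0,0,0,1],[0.37,0.05,0.5,0,0,0,1],[0,0,0.9,0,0,0,1],[0,0,0.9,0,0,0,1],[0,0,0.7,0,0,0,1],[0,0,0.4,0,0,0,1],[0,0,0,0,0,0,1]]'
python3 - <<'E'
from g import *
print(delta(C,Tn))
E
```

```text
t: 16.55
ee_pos: [525.0, -71.0, 104.2]
orientation: [1.783, 1.745, -0.737]
ft_force: [0.4, 0.2, 0.1]
width: 87.9
grasp_force: 0.0
(array([-0.01, -0.06,  0.62]), array([-0.03, -0.02, -0.02]))
```

```bash
python3 -m jog '[[0,-0.06,0.4,0,0,0,1],[0,0,0.22,0,0,0,1],[0,0,0,0,0,0,1],[0,0,0,0,0,0,0],[0,0,0,0,0,0,0],[0,0,0,0,0,0,0],[0,0,0,0,0,0,0],[0,0,0,0,0,0,0],[0,0,0,0,0,0,0]]'; python3 -m jog '[[0,0,-0.1,0,0,0,0],[0,0,-0.3,0,0,0,0],[0,0,-0.6,0,0,0,0],[0,0,-0.9,0,0,0,0],[0,0,-0.9,0,0,0,0],[0,0,-0.9,0,0,0,0],[0,0,-0.9,0,0,0,0],[0,0,-0.3,0,0,0,0],[0,0,0,0,0,0,0]]'
cat >> g.py <<'E'
bp=np.array([514,239.9,-.0274])
E
python3 - <<'E'
from g import *
t=world(np.array([[0,0,200.]]),bp)[0]
print(delta(t,tool([0,0,-1],[np.cos(bp[2]),np.sin(bp[2]),0])))
E
```

```text
t: 17.45
ee_pos: [522.4, -87.7, 87.0]
orientation: [1.781, 1.746, -0.735]
ft_force: [0.6, 0.0, -0.1]
width: 49.3
grasp_force: 30.0
t: 18.35
ee_pos: [525.4, 52.3, 226.6]
orientation: [1.781, 1.748, -0.731]
ft_force: [0.3, -0.6, -5.2]
width: 49.8
grasp_force: 30.0
(array([ 3.8 , -0.37, -2.83]), array([0.06, 7.46, 0.08]))
```

```bash
python3 -m jog '[[0,0,0,0,0.5,0,0],[0,0,0,0,0.8,0,0],[0,0,0,0,0.8,0,0],[0,0,0,0,0.8,0,0],[0,0,0,0,0.8,0,0],[0,0,0,0,0.8,0,0],[0,0,0,0,0.8,0,0],[0,0,0,0,0.8,0,0],[0,0,0,0,0.8,0,0],[0,0,0,0,0.5,0,0],[0,0,0,0,0,0,0]]'
cat > m5.py <<'E'
from g import *
o=ctrl.get_obs();print(o["qpos"].round(2),o["ee_pos"].round(1))
im=optics.get_image("wrist");cv2.imwrite("pics/w3.png",cv2.resize(im[...,::-1],(800,600)))
G={k:optics.masks_of(k,"wrist") for k in("box","lid","turnbutton","stone")}
for k in G: print(k,[(round(d["conf"],2),np.round(d["extent"]).tolist()) for d in G[k]])
if G["box"]:
    d=max(G["box"],key=lambda d:d["pixels"].sum());ig=np.zeros((384,512),bool)
    for k in("lid","turnbutton","stone"):
        for e in G[k]: 
            if e["conf"]>.5: ig|=e["pixels"]
    ig=cv2.dilate(ig.astype(np.uint8),np.ones((3,3)))>0
    print(fit(box,bp,[("wrist",d["pixels"],ig)]),bp)
t=world(np.array([[0,0,100.]]),bp)[0]
print(delta(t,tool([0,0,-1],[np.cos(bp[2]),np.sin(bp[2]),0])))
E
python3 m5.py
```

```text
t: 19.45
ee_pos: [523.0, 48.1, 224.1]
orientation: [2.245, 2.193, -0.015]
ft_force: [0.1, -0.3, -4.8]
width: 49.6
grasp_force: 30.0
[ 0.07  0.28  1.84 -0.01  1.02  0.1 ] [523.   48.1 224.1]
box [(0.71, [250.0, 54.0, 70.0, 107.0]), (0.71, [426.0, 160.0, 44.0, 74.0])]
lid []
turnbutton []
stone [(0.8, [256.0, 224.0, 97.0, 225.0]), (0.25, [161.0, 68.0, 45.0, 117.0])]
(array([ 5.16737713e+02,  2.44789070e+02, -1.89145921e-02]), np.float64(0.02108714438212722)) [ 5.140e+02  2.399e+02 -2.740e-02]
(array([ 4.76, -0.35,  3.08]), array([-0.01,  0.09,  0.08]))
```

View pics/w3.png

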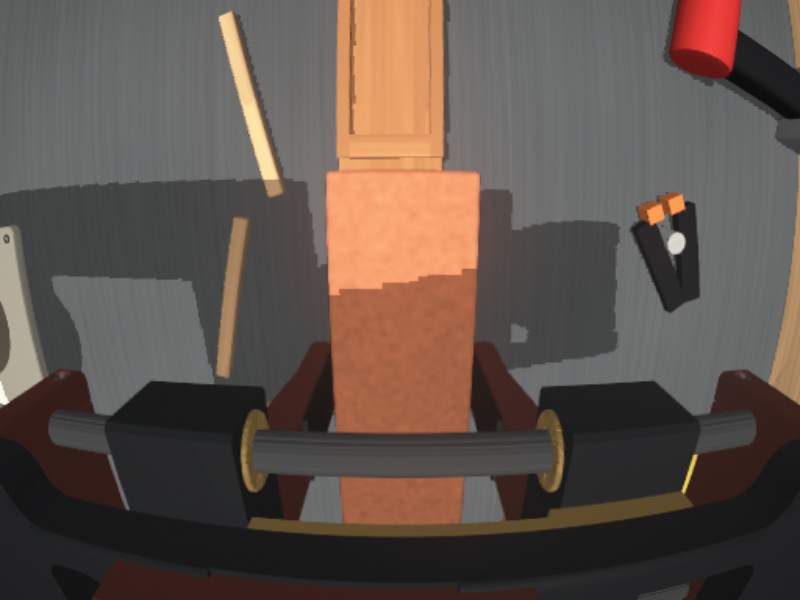

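The stone is held level and square at (402,340), with the recess ahead at (395,75). Top and wrist disagree by about 5 mm along y, so I'll step forward and check with an overlay.

```bash
python3 -m jog '[[0.6,-0.1,0,0,0,0.08,0],[0.9,-0.1,0,0,0,0,0],[0.7,0,0,0,0.09,0,0],[0.3,0,0,0,0,0,0],[0,0,0,0,0,0,0]]'
python3 - <<'E'
from g import *
print(O["ee_pos"],O["orientation"])
im=optics.get_image("wrist").copy();s=optics.get_image("scene").copy();t=optics.get_image("top").copy()
k=4
def dr(im,cam,bp,col):
    im=cv2.resize(im,None,fx=k,fy=k,interpolation=cv2.INTER_CUBIC)
    for P in([[-31,-82,24],[31,-82,24],[31,82,24],[-31,82,24]],[[-41,-170,14],[41,-170,14],[41,94,14],[-41,94,14]],[[-41,94,24],[41,94,24]]):
        cv2.polylines(im,[np.round((proj(world(np.array(P,float),bp),cam)+.5)*k-.5).astype(np.int32)],True,col,1)
    return im
W=dr(im,"wrist",bp,(0,255,0));S=dr(s,"scene",bp,(0,255,0));T=dr(t,"top",bp,(0,255,0))
a=W[0:700,700:1400];b=S[380:860,940:1420];c=T[780:940,330:930]
out=np.zeros((600,800,3),np.uint8)
out[:400,:400]=cv2.resize(a,(400,400));out[:400,400:]=cv2.resize(b,(400,400));out[400:,:]=cv2.resize(c,(800,200))
cv2.imwrite("pics/o1.png",out[...,::-1])
E
```

```text
t: 20.2
ee_pos: [519.3, 152.1, 224.8]
orientation: [-2.249, -2.193, -0.0]
ft_force: [-0.3, -0.2, -5.9]
width: 49.7
grasp_force: 30.0
[519.28231273 152.12233095 224.80393067] [-2.24909092e+00 -2.19294236e+00 -3.92243919e-04]
```

View pics/o1.png

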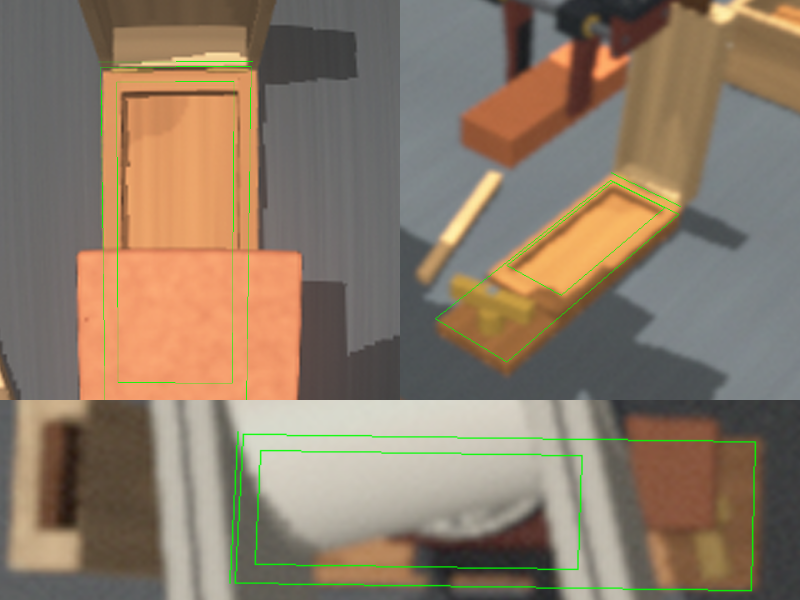

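```bash
python3 - <<'E'
from g import *
import h
from scipy.optimize import fsolve
def back(px,cam,z):
    return fsolve(lambda v:(proj([v[0],v[1],z],cam)[0]-px),[515,240])
w=lambda c,r:((700+c*1.75)/4,r*1.75/4)
sc=lambda c,r:((940+(c-400)*1.2)/4,(380+r*1.2)/4)
for n,c,r,z in(("backL",121,92,24),("backR",239,92,24),("rimL",103,70,24),("rimR",257,70,24),("floorbackR",237,98,14),("L240",121,245,24),("R240",239,245,24)): print("wrist",n,back(w(c,r),"wrist",z).round(1))
for n,c,r,z in(("backL",606,190,24),("backR",664,212,24),("outer back R",681,210,24),("outer backL",613,173,24),("rimfrontL",490,275,24),("base frontR",506,374,14),("frontR mid",506,374,0)): print("scene",n,back(sc(c,r),"scene",z).round(1))
h.O={"ee_pos":np.array([523,48.1,224.1]),"orientation":np.array([2.245,2.193,-.015])}
for c,r in((347,135),(432,135),(338,157),(443,157),(340,168)): print("w3",c,r,back((c/1.5625,r/1.5625),"wrist",24).round(1))
print("delta",delta([516,238,224]))
E
```

```text
wrist backL [488.4 314.1]
wrist backR [550.7 312.1]
wrist rimL [479.  327.4]
wrist rimR [560.7 324.8]
wrist floorbackR [550.3 311.1]
wrist L240 [486.1 230.3]
wrist R240 [548.3 228.4]
scene backL [489.9 307.3]
scene backR [552.5 314.5]
scene outer back R [563.5 327.4]
scene outer backL [479.8 334.4]
scene rimfrontL [479.3 137.4]
scene base frontR [560.9  56.6]
scene frontR mid [553.1  67.3]
w3 347 135 [482.4 152.2]
w3 432 135 [547.5 150.2]
w3 338 157 [474.9 135.3]
w3 443 157 [555.7 133. ]
w3 340 168 [476.2 126.6]
delta (array([ 2.2 , -0.14,  0.02]), None)
```

Back-projected edges are consistent: the recess runs from y≈151 to 313, which puts the box at (517, 232.5) with yaw −0.027.

```bash
echo "bp=np.array([517,232.5,-.027])" >> g.py; python3 - <<'E'
from g import *
print(delta([517,233.5,29],tool([0,0,-1],[np.cos(bp[2]),np.sin(bp[2]),0])))
E
```

```text
(array([ 2.09, -0.11,  4.9 ]), array([-0.  , -0.  , -0.01]))
```

```bash
python3 - <<'E'
from g import *
for th in(1.4,1.57,1.65,1.75,1.85):
    c,s=np.cos(th),np.sin(th)
    f=lambda a,b,x=0: world(np.array([[x,94-a*c+b*s,24+a*s+b*c]]),bp)[0]
    print(th,"lip tip mid scene",proj(f(216,5),"scene").round(1),"top",proj(f(216,5),"top").round(1), "lid outer top edge -x, +x scene",proj(f(194,30,-41),"scene").round(1),proj(f(194,0,41),"scene").round(1),"top",proj(f(194,30),"top").round(1),proj(f(194,0),"top").round(1))
E
python3 -m jog '[[0.2,-0.11,0.6,0,0,0,0],[0.2,0,0.6,0,0,0,0],[0,0,0.3,0,0,0,0],[0,0,0,0,0,0,0]]'
```

```text
1.4 lip tip mid scene [[309.1  98. ]] top [[118.6 208.9]] lid outer top edge -x, +x scene [[302.4  94.8]] [[320.1 110.3]] top [[108.2 209.3]] [[121.8 209.7]]
1.57 lip tip mid scene [[316.5  92.3]] top [[101.9 208.6]] lid outer top edge -x, +x scene [[308.8  91.2]] [[326.6 104.7]] top [[ 94.  209.1]] [[107.1 209.4]]
1.65 lip tip mid scene [[319.8  90.3]] top [[ 94.3 208.5]] lid outer top edge -x, +x scene [[311.6  90.2]] [[329.6 102.7]] top [[ 87.6 209.1]] [[100.4 209.3]]
1.75 lip tip mid scene [[323.7  88.6]] top [[ 85.3 208.4]] lid outer top edge -x, +x scene [[314.9  89.5]] [[333.  100.9]] top [[ 80.3 209.2]] [[ 92.3 209.2]]
1.85 lip tip mid scene [[327.4  87.6]] top [[ 76.8 208.5]] lid outer top edge -x, +x scene [[318.   89.4]] [[336.3  99.7]] top [[ 73.5 209.3]] [[ 84.8 209.2]]
t: 20.75
ee_pos: [514.4, 165.5, 163.4]
orientation: [-2.252, -2.188, 0.004]
ft_force: [-0.7, -0.9, -4.7]
width: 49.8
grasp_force: 30.0
```

The lid stands at about 1.66 rad, leaning back, so it stays clear of the wrist camera. I bring the stone over the recess.

```bash
python3 -m jog '[[0.5,0,0.3,0,0,0,0],[0.7,0,0.5,0,0,0,0],[0.5,0,0.7,0,0,0,0],[0,0,0.7,0,0,0,0],[0,0,0.4,0,0,0,0],[0,0,0,0,0,0,0]]'
python3 - <<'E'
from g import *
print(delta([517,233.5,29],tool([0,0,-1],[np.cos(bp[2]),np.sin(bp[2]),0])))
E
```

```text
t: 21.35
ee_pos: [516.8, 233.9, 59.9]
orientation: [-2.252, -2.188, 0.004]
ft_force: [-0.2, -0.4, -5.3]
width: 49.5
grasp_force: 30.0
(array([-0.01,  0.01,  0.77]), array([-0.03,  0.  , -0.01]))
```

```bash
python3 -m jog '[[0,0,0.3,0,0,0,0],[0,0,0.2,0,0,0,0],[0,0,0.1,0,0,0,0],[0,0,0,0,0,0,0]]'; python3 -m jog '[[0,0,0.1,0,0,0,0],[0,0,0,0,0,0,0]]';python3 -m jog '[[0,0,0.05,0,0,0,0],[0,0,0,0,0,0,0]]'
```

```text
t: 21.75
ee_pos: [517.5, 234.6, 36.9]
orientation: [-2.252, -2.189, -0.001]
ft_force: [-0.0, 0.3, -5.0]
width: 50.0
grasp_force: 30.0
t: 21.95
ee_pos: [517.4, 234.9, 33.0]
orientation: [-2.252, -2.189, -0.001]
ft_force: [-0.1, -0.3, -5.5]
width: 49.7
grasp_force: 30.0
t: 22.15
ee_pos: [517.4, 234.9, 31.0]
orientation: [-2.252, -2.189, -0.001]
ft_force: [0.8, 0.7, -6.2]
width: 49.5
grasp_force: 30.0
```

```bash
python3 -m jog '[[0,0,0.04,0,0,0,0],[0,0,0,0,0,0,0]]'; python3 -m jog '[[0,0,0.03,0,0,0,0],[0,0,0,0,0,0,0]]'
```

```text
t: 22.35
ee_pos: [517.6, 234.9, 29.6]
orientation: [-2.252, -2.189, -0.002]
ft_force: [-0.3, 0.5, -3.9]
width: 49.6
grasp_force: 30.0
t: 22.55
ee_pos: [517.6, 235.0, 29.6]
orientation: [-2.252, -2.19, -0.002]
ft_force: [-3.9, -1.8, 9.2]
width: 49.9
grasp_force: 30.0
```

```bash
python3 -m jog '[[0,0,0,0,0,0,0.8],[0,0,0,0,0,0,0.8],[0,0,0,0,0,0,0.8],[0,0,0,0,0,0,0.8],[0,0,0,0,0,0,0.8],[0,0,-0.2,0,0,0,0.8],[0,0,-0.6,0,0,0,0.9],[0,0,-0.9,0,0,0,0.9],[0,0,-0.9,0,0,0,0.9],[0,0,-0.9,0,0,0,0.9],[0,0,-0.9,0,0,0,0.9],[0,0,-0.9,0,0,0,0],[0,0,-0.9,0,0,0,0],[0,0,-0.9,0,0,0,0],[0,0,0,0,0,0,0]]'
python3 - <<'E'
from g import *
optics.get_image("wrist");w=optics.masks_of("stone","wrist")
for d in w: print(round(d["conf"],2),np.round(d["extent"]))
c=proj([517,233,28],"wrist")[0];d=min(w,key=lambda d:np.hypot(*(np.array(d["extent"][:2])-c)))
print(c,fit([B(-25,25,-75,75,14,42)],bp,[("wrist",d["pixels"],None)]))
print("lid",[(round(d["conf"],2),np.round(d["extent"])) for d in optics.masks_of("lid","wrist")])
print(O["qpos"].round(2),delta([517,420,330]))
E
```

```text
t: 24.05
ee_pos: [519.7, 235.6, 318.3]
orientation: [2.251, 2.188, 0.016]
ft_force: [0.5, -0.4, 0.7]
width: 50.4
grasp_force: 0.0
0.79 [254. 164.  35.  99.]
0.66 [253.  70.  94.  61.]
[253.76021382 162.96684591] (array([ 5.17329747e+02,  2.32412998e+02, -1.33958450e-02]), np.float64(0.03891258980183576))
lid [(0.73, array([252.,  67.,  95.,  58.]))]
[0.4  0.24 1.66 0.   1.23 0.43] (array([ 4.64, -0.13, -0.45]), None)
```

The stone lies home within a millimetre of the recess centre. Now I go over and behind the lid with closed fingers.

```bash
python3 -m jog '[[0.6,0,0,0,0,0,0],[0.9,0,0,0,0,0,0],[0.9,-0.1,0,0,0,0,0],[0.9,0,0,0,0,0,0],[0.7,0,0,0,0,0,0],[0.3,0,0,0,0,0,0],[0,0,0.6,0,0,0,0],[0,0,0.9,0,0,0,0],[0,0,0.9,0,0,0,0],[0,0,0.6,0,0,0,0],[0,0,0.3,0,0,0,0],[0,0,0,0,0,0,0]]'
```

```text
t: 25.4
ee_pos: [517.2, 405.3, 178.0]
orientation: [-2.252, -2.188, 0.006]
ft_force: [0.0, -0.2, -0.0]
width: 0.5
grasp_force: 0.0
```

```bash
python3 -m jog '[[-0.6,0,-0.2,0,0,0,0],[-0.36,0,-0.06,0,0,0,0],[-0.36,0,-0.05,0,0,0,0],[-0.36,0,-0.05,0,0,0,0]]'; python3 -m jog '[[-0.42,0,0.04,0,0,0,0],[-0.42,0,0.06,0,0,0,0],[-0.42,0,0.08,0,0,0,0],[-0.37,0,0.15,0,0,0,0],[-0.37,0,0.18,0,0,0,0],[-0.37,0,0.22,0,0,0,0]]'
```

```text
t: 25.8
ee_pos: [516.9, 338.9, 195.8]
orientation: [-2.253, -2.189, -0.004]
ft_force: [-0.2, 1.5, -1.7]
width: 0.4
grasp_force: 0.9
t: 26.4
ee_pos: [513.7, 243.4, 164.9]
orientation: [-2.252, -2.189, -0.001]
ft_force: [0.9, 1.8, 1.9]
width: 0.4
grasp_force: 0.7
```

```bash
python3 -m jog '[[-0.31,0,0.26,0,0,0,0],[-0.31,0,0.29,0,0,0,0],[-0.31,0,0.33,0,0,0,0],[-0.28,0,0.42,0,0,0,0],[-0.28,0,0.45,0,0,0,0],[-0.1,0,0.3,0,0,0,0],[-0.1,0,0.3,0,0,0,0],[-0.1,0,0.3,0,0,0,0],[0,0,0,0,0,0,0]]'; python3 -m jog '[[0,0,0.08,0,0,0,0],[0,0,0,0,0,0,0]]'
```

```text
t: 27.3
ee_pos: [510.6, 172.8, 57.7]
orientation: [-2.251, -2.188, 0.003]
ft_force: [-0.1, 0.2, -0.0]
width: 0.5
grasp_force: 0.0
t: 27.5
ee_pos: [512.0, 173.7, 56.3]
orientation: [-2.252, -2.19, -0.002]
ft_force: [-0.2, -0.2, -0.1]
width: 0.3
grasp_force: 0.0
```

```bash
python3 -m jog '[[0,0,0.06,0,0,0,0],[0,0,0,0,0,0,0]]'; python3 -m jog '[[0,0,0.06,0,0,0,0],[0,0,0,0,0,0,0]]'
```

```text
t: 27.7
ee_pos: [512.3, 173.7, 54.4]
orientation: [-2.252, -2.19, -0.003]
ft_force: [-0.0, 0.1, 1.4]
width: 0.7
grasp_force: 0.5
t: 27.9
ee_pos: [512.4, 173.7, 53.9]
orientation: [-2.252, -2.19, -0.003]
ft_force: [-6.2, -0.9, 26.8]
width: 0.4
grasp_force: 13.2
```

The lid is closed: z = 54 and it presses back with 27 N. I rise and look at the button.

```bash
python3 -m jog '[[0,0,-0.6,0,0,0,0],[0,0,-0.9,0,0,0,0],[0,0,-0.9,0,0,0,0.4],[-0.6,0,-0.9,0,0,0,0.4],[-0.9,0,-0.3,0,0,0,0.4],[-0.9,0,0,0,0,0,0.4],[-0.9,0,0,0,0,0,0.4],[-0.4,0,0,0,0,0,0.4],[0,0,0,0,0,0,0.4]]'
cat > m6.py <<'E'
from g import *
im=optics.get_image("wrist");cv2.imwrite("pics/w4.png",cv2.resize(im[...,::-1],(800,600)))
w=optics.masks_of("turnbutton","wrist")
pv=world(np.array([[0,-143,57.]]),bp)[0]
print(pv,proj(pv,"wrist"),[(round(d["conf"],2),np.round(d["extent"])) for d in w])
c=proj(pv,"wrist")[0]
if w:
    d=min(w,key=lambda d:np.hypot(*(np.array(d["extent"][:2])-c)))
    print(fit([B(-38,38,-7,7,37,57)],[pv[0],pv[1],.2],[("wrist",d["pixels"],None)]))
E
python3 m6.py
```

```text
t: 28.8
ee_pos: [507.5, 23.6, 195.6]
orientation: [-2.256, -2.187, -0.002]
ft_force: [-0.6, 0.4, 0.2]
width: 34.9
grasp_force: 0.0
[513.13946909  89.55212033  57.        ] [[260.73199745 118.64253606]] [(0.59, array([262., 116.,  77.,  32.])), (0.29, array([261.,  49.,  87.,  98.]))]
(array([5.13284341e+02, 9.16462194e+01, 1.93082961e-01]), np.float64(0.07125348189415037))
```

View pics/w4.png

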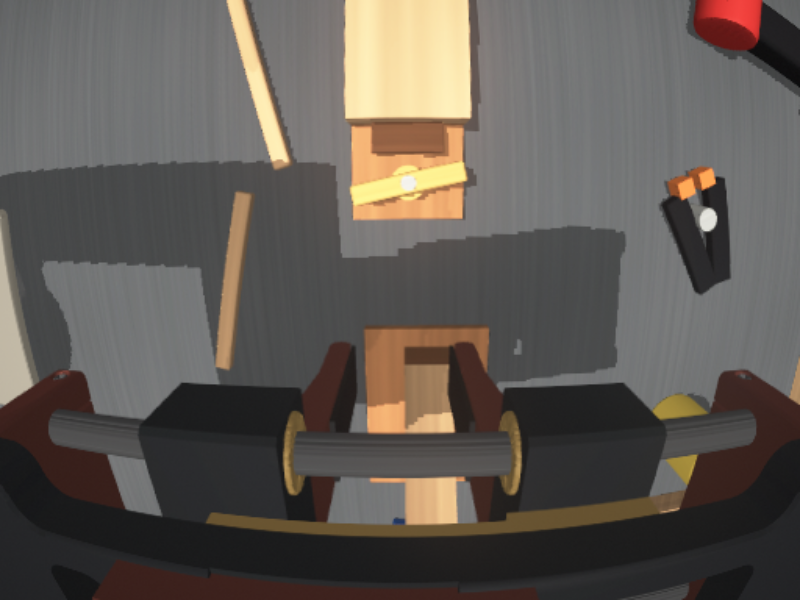

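The lid is shut (400,60), the lip is at (408,138), and the button pivot is at (408,184) with the bar at about 0.2 rad.

```bash
python3 -c "
from g import *
print(delta([513.2,90.3,42],tool([0,0,-1],[np.cos(-1.38),np.sin(-1.38),0])))"
python3 -m jog '[[0.8,0.1,0,0,0,0,0.4],[0.85,0,0,0,0,0,0.4],[0,0,0,0,0,1,0.4],[0,0,0,0,0,1,0.4],[0,0,0,0,0,1,0.4],[0,0,0,0,0,1,0.4],[0,0,0,0,0,1,0.4],[0,0,0,0,0,1,0.4],[0,0,0,0,0,1,0.4],[0,0,0,0,0,1,0.4],[0,0,0,0,0,1,0.4],[0,0,0,0,0,1,0.4],[0,0,0,0,0,1,0.4],[0,0,0,0,0,1,0.4],[0,0,0,0,0,0.9,0.4],[0,0,0,0,0,0,0.4]]'
python3 -c "
from g import *
print(O['qpos'].round(2),delta([513.2,90.3,42],tool([0,0,-1],[np.cos(-1.38),np.sin(-1.38),0])))"
```

```text
(array([1.62, 0.09, 3.84]), array([-0.00e+00, -1.00e-02,  1.29e+01]))
t: 30.5
ee_pos: [513.3, 92.4, 195.3]
orientation: [-3.126, -0.302, -0.0]
ft_force: [-0.2, -0.5, 0.0]
width: 35.2
grasp_force: 0.0
[0.15 0.31 1.88 0.   0.95 1.53] (array([-0.01,  0.06,  3.83]), array([-0.01, -0.  ,  0.02]))
```

```bash
python3 -m jog '[[0,0.05,0.6,0,0,0,0.4],[0,0,0.9,0,0,0,0.4],[0,0,0.9,0,0,0,0.4],[0,0,0.8,0,0,0,0.4],[0,0,0.4,0,0,0,0.4],[0,0,0.2,0,0,0,0.4],[0,0,0,0,0,0,0.4]]'; python3 -m jog '[[0,0,0,0,0,0,0],[0,0,0,0,0,0,0],[0,0,0,0,0,0,0],[0,0,0,0,0,0,0]]'
```

```text
t: 31.2
ee_pos: [513.3, 89.8, 42.5]
orientation: [-3.126, -0.304, 0.002]
ft_force: [-0.7, 0.4, -0.0]
width: 35.1
grasp_force: 0.0
t: 31.6
ee_pos: [514.2, 91.8, 44.5]
orientation: [-3.123, -0.298, -0.003]
ft_force: [-2.6, 18.0, 1.8]
width: 13.4
grasp_force: 30.0
```

```bash
python3 -m jog '[[0.02,-0.06,0,0,0,0,0],[0,0,0,0,0,0,0]]'; python3 -m jog '[[0,0,0,0,0,-0.5,0],[0,0,0,0,0,-0.9,0],[0,0,0,0,0,-0.9,0],[0,0,0,0,0,-0.9,0],[0,0,0,0,0,-0.9,0],[0,0,0,0,0,-0.9,0],[0,0,0,0,0,-0.9,0],[0,0,0,0,0,0,0]]'
```

```text
t: 31.8
ee_pos: [514.2, 92.0, 44.4]
orientation: [-3.126, -0.301, -0.001]
ft_force: [-2.4, 0.2, 5.4]
width: 14.3
grasp_force: 30.0
t: 32.6
ee_pos: [514.0, 92.3, 44.4]
orientation: [-2.885, -1.24, -0.002]
ft_force: [-3.5, 3.5, 6.5]
width: 13.6
grasp_force: 30.0
```

```bash
python3 -m jog '[[0,0,0,0,0,-0.9,0],[0,0,0,0,0,-0.9,0],[0,0,0,0,0,-0.9,0],[0,0,0,0,0,-0.9,0],[0,0,0,0,0,-0.9,0],[0,0,0,0,0,-0.9,0],[0,0,0,0,0,-0.9,0],[0,0,0,0,0,-0.4,0],[0,0,0,0,0,0,0]]'
python3 -c "
from g import *
print(O['moment'].round(2),delta([514,92,44],tool([0,0,-1],[np.cos(-.027),np.sin(-.027),0])))"
```

```text
t: 33.5
ee_pos: [513.7, 92.4, 44.4]
orientation: [-2.285, -2.154, -0.002]
ft_force: [-4.1, 4.8, 7.0]
width: 13.9
grasp_force: 30.0
[0.78 0.86 0.01] (array([-0.01,  0.01,  0.01]), array([-0.  , -0.02, -0.3 ]))
```

```bash
python3 -m jog '[[0,0,0,0,0,-0.3,0],[0,0,0,0,0,0,0],[0,0,0,0,0,0,0.4],[0,0,0,0,0,0,0.4],[0,0,0,0,0,0,0.4],[0,0,0,0,0,0,0.4],[0,0,-0.3,0,0,0,0.4],[0,0,-0.8,0,0,0,0.4],[0,0,-0.9,0,0,0,0.4],[0,0,-0.9,0,0,0,0.4],[0,0,-0.8,0,0,0,0.4],[-0.6,0,0,0,0,0,0.4],[-0.9,0,0,0,0,0,0.4],[-0.3,0,0,0,0,0,0.4],[0,0,0,0,0,0,0.4]]'
sed -i 's/,.2\],\[("wrist"/,1.5],[("wrist"/; s/w4/w5/' m6.py; python3 m6.py
```

```text
t: 35.0
ee_pos: [512.0, 18.6, 191.8]
orientation: [-2.255, -2.186, -0.002]
ft_force: [-0.5, 0.5, 0.9]
width: 35.0
grasp_force: 0.0
[513.13946909  89.55212033  57.        ] [[256.08041118 113.78527405]] [(0.88, array([258., 110.,  13.,  78.])), (0.28, array([160.,  52.,  39., 104.]))]
(array([513.49210012,  91.93119122,   1.53976514]), np.float64(0.07290407963634271))
```

View pics/w5.png

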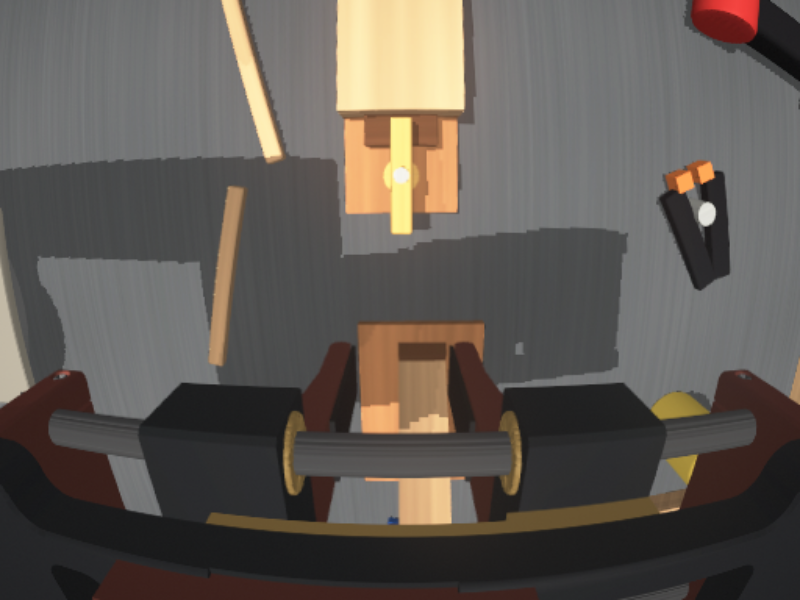

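The bar at (401,175) now lies along the box with its end over the lip at (401,130). Its joint is at about 1.56 rad, the lid is closed and the gripper is clear. I hand in.

```bash
python3 -c "
from workcell import ctrl
print(ctrl.close_job())"
```

```text
the job is handed in; nothing more can be done
None
```

The job is handed in at about 35 s of the 72 s: the stone went rack → rest (released) → box recess, the lid was closed over it and the turnbutton turned to about 1.56 rad across the lip; no verdict came back.

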